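# Unclip the filter cover of the bench dust extractor

## Robot

A 6-joint arm with a two-finger parallel gripper is mounted at the origin on the work surface. World frame = base frame: x ahead of the robot, y to its left, z up, the work surface at z = 0. Lengths are in mm, angles in degrees, forces in N, time in s.
With the tool pointing down it reaches from about 375 to 975 mm from the base axis. Payload 3.8 kg.
Tool frame: the origin (TCP) lies between the finger pads; the fingertips stand 25 mm ahead of it and the grasp point (between the pads) lies 6 mm ahead of it; z points along the fingers, y is the line along which they close (so a half turn about z gives the same grasp; the last joint's range is limited). The gripper opens to 88 mm and grips with 3 to 60 N. Pads are 18 mm wide; open, the fingers measure 123 mm over their backs; the gripper's body (75 mm by 187 mm) begins 45 mm behind the grasp point.
Start: joints at [71.797, 15.12, 91.902, -0, 72.978, -2.114], TCP at [187.057, 648.558, 263.706] pointing down, gripper open.
Joint ranges: [-150.88, 150.88], [-54.13, 125.18], [17.81, 147.31], [-75.09, 255.09], [0, 152.58], [-146.25, 146.25]. Speed limits (degrees/s): [147.25, 147.25, 180, 180, 180, 180].

## Interface

Orientations are given as a 3x3 rotation matrix whose columns are the frame's x, y, z axes.
In Python, from workcell import ctrl gives the robot as it stands.
- The arm moves only by the tool move_arm, never from a script. Its argument "increments" is a list of rows, each an object with "offset": the shift along the tool's x, y, z in mm, a list of three; "turn": the turn about the tool's z in degrees. A call has exactly 5 rows; each row shifts and turns the commanded pose from where the row before left it, along the tool's axes as they then stand; what a row does not reach is not made up. A row lasts 1/12 s, in which the tool goes at most 41.7 mm and 7.16 degrees, less where a joint would pass 70% of its speed; a pose out of reach is approached as far as the arm can. A call is refused whole if a number of a shift passes 41.7 or a number of a turn 7.16, either way. A call with a gripper value outside its range is refused whole. "claw" is the finger opening in mm, from 0 to 88.1, set as the call begins (left out, the last holds). The fingers move at their own pace and stop on an object; "squeeze" is the grip in N (left out, the last holds). Time passes only in rows, so rows that do not move let the fingers close, or fill a call up. It gives the time, the measured TCP pose, the force, the opening and the grip force at its end, in the units of the state.
- ctrl.read_state(): the state, without advancing time (a new reading comes with each control period).
- ctrl.camera(name): name is "scene" or "side" or "wrist"; returns (picture, depth): 480x640x3 uint8, red, green, blue; 480x640 float32, mm along the optical axis (not along the pixel's ray), 0 where there is no reading.
- ctrl.get_calibration(name): a dict with "fx", "fy", "cx", "cy" (pixels), "xyz" and "attitude" of the camera in the world; the wrist camera has in their place "mount" (4x4, takes a point from camera to tool coordinates, whose origin is the TCP and whose axes are the flange's). Camera axes: x right, y up, looking along -z (the intrinsics and any distortion apply to the point x, -y, -z); pixel columns grow to the right and rows downward; lengths in mm; the calibration is good to about 2 mm. The wrist camera is an equidistant fisheye: a pixel r from the principal point sees the ray r / f radians off the axis. A picture is of the moment at which its call begins: read the wrist's pose just before it. get_calibration takes no time and is no camera call.
- ctrl.sign_off(): hands the job in; it is judged then, once.
The state is a dict: "time": time; "joint_positions": joint angles; "joint_vel": joint speeds; "effort": joint torques, N m; "ee_pos": TCP position; "tcp_rot": TCP orientation; "contact_force": force on the tool from outside, world axes, zero at the start; "wrist_torque": the same for the moment, N m; "finger_gap": finger opening in mm; "grip_force": force on a finger pad.
Only numpy, scipy, OpenCV 4.12 (cv2) and the standard library are available. Lean on these libraries where they do the work, as an engineer would, in place of code of your own. Each camera call takes 0.05 s, during which the arm holds its last target. There are 200 camera calls.

## Task

The filter of the bench dust extractor is due for cleaning. Squeeze the release tab of its louvred top cover inward against the finger rib, swing the cover up on its two lugs by a good 20 degrees while they are still under the edge of the frame, then draw the lugs out and set the cover down, louvred face up, in the middle of the rubber bench mat. Do not drop it from a height, and leave the tools and other things on the bench as they are.

Things in the scene. Friction and masses are not known exactly. Their poses are not given: they have to be found in the camera images.
- extractor: Bench dust extractor, fixed: grey steel case 240 (x) x 280 mm (y), dark plastic frame on top, its upper face 150 mm above the bench. Origin: centre of its underside. x runs from the hinge side of its cover to the tab side (away from the robot), z up. The frame's opening, 130 (x) x 160 mm (y), is centred; its bars are 5 mm thick over a 30 mm deep well. A 40 mm intake stub is low on the +x face
- hinge_edge (a point): Fixed point of the extractor: middle of the frame's hinge-side bar, on the edge of the opening, level with the frame's upper face (65 mm to -x of the extractor's centre, 150 mm up). Axes as the extractor's. The cover swings up about the line through this point along y, its tab side (+x) rising; nothing around the cover stands above the frame
- cover: Snap-in louvred filter cover, loose, grey plastic, 110 to 250 g; axes as the extractor's while seated. Origin: its centre, 12 mm below its top face. Panel 125 (x) x 157 mm (y), 5 mm thick, flush with the frame. Two lugs, 45 mm either side of the middle of its -x edge, reach 10 mm under the frame's bar; once swung up they draw out along the cover's own +x. The tab's hook holds the +x edge
- cover_mid (a point): Centre of the cover, midway between its top face (6 mm above) and the bottom of its lugs and hook (6 mm below), on which it rests level when laid down; z points out of the louvred face. Lying on the mat it is 10 mm above the bench
- cover_hinge (a point): Point of the cover that coincides with hinge_edge while the cover is seated: 65 mm to -x of its middle, level with its top face
- pinch_mid (a point): Point of the cover midway between rib and fully pressed tab: 34 mm to +x of its middle, 10 mm above its top face. Finger rib: fixed upright wall 40 mm wide (y), 5 thick, 20 high above the top face, its outer (-x) face 15 mm to -x of this point. Pinch along x over rib and tab: 40 mm apart at first, 30 mm with the tab pressed. This pinch both keeps the tab pressed and carries the cover
- tab_face (a point): Centre of the outer (+x) face of the release tab, 10 mm above the cover's top face. The tab is an upright wall 30 mm wide (y), 4 mm thick, 20 mm high above the top face, in the middle of the cover's +x edge; its face is 25 mm to +x of pinch_mid when free, 15 mm when fully pressed
- tab (a joint): Travel of the release tab inward (towards the rib, along the cover's -x), in m: 0 free, 0.010 fully pressed. A spring pushes back with 4 N at first, 9 N fully pressed. Its hook reaches 6 mm under the frame's +x bar and is surely free when fully pressed; keep it pressed until the hook, 12 mm below the top face, is above the frame
- mat: Black rubber non-slip bench mat lying on the bench, 240 mm (x) x 300 mm (y), 4 mm thick. Origin: centre of its underside. It is on the other side of the bench from the extractor
- chisel: Wood chisel, wooden handle, 256 mm long along x, 25 mm high, between extractor and mat; leave it alone. Origin on the bench where the blade meets the handle
- sanding_block: Cork sanding block 65 x 115 x 36 mm; leave it alone. Origin: centre of underside
- tape_measure: Tape measure, 72 x 36 x 68 mm; leave it alone. Origin: centre of underside
- glue_bottle: Bottle of wood glue, 62 mm in diameter, 160 mm high; leave it alone. Origin: centre of underside
Things that resemble listed ones, but are neither listed nor needed, are in the scene too. Leave any red look-alike of the cover alone.

How it is judged:
By the outcome, as a careful person would: the job done as asked, in the order asked, and still so for the second after the job is handed in, with the robot touching nothing.
It also fails if it takes over 45 s, if anything falls off the work surface, if the arm or the gripper's body presses on something with over 40 N, if the wrist force passes 120 N, or if a joint passes its speed limit or range.

## Working session

There is one attempt and no reset: what is moved stays moved. The work goes in short steps, Python scripts to look and compute and a tool call to move; the robot and the scene stay as the last step left them, time stands still between calls to the robot, and variables do not carry over. Pictures are saved under pics/ and viewed, at most 10 in all, crops included, and the job is handed in when it is done.

Besides the shell and the picture viewer there is one more tool, called as name(argument=value, ...) on one line, values as JSON. move_arm: Moves the arm, as the interface text tells. Its arguments: {"type":"object","properties":{"increments":{"type":"array","items":{"type":"object","properties":{"offset":{"type":"array","items":{"type":"number"}},"turn":{"type":"number"}}}},"claw":{"type":"number"},"squeeze":{"type":"number"}},"required":["increments"]}

```bash
mkdir -p pics; ls
cat > h.py <<'E'
import numpy as np, cv2
from workcell import ctrl
def snap(n,f):
    im,d=ctrl.camera(n); cv2.imwrite(f'pics/{f}.png',im[:,:,::-1]); np.save(f'pics/{f}.npy',d); return im,d
E
python3 - <<'E'
from h import *
a,d=snap('scene','scene1'); b,e=snap('side','side1')
for n in('scene','side','wrist'): print(n,ctrl.get_calibration(n))
s=ctrl.read_state(); print(s)
E
```

```text
pics
scene {'fx': 575.6819206773122, 'fy': 575.6819206773122, 'cx': 320.74243521615995, 'cy': 239.04387902650572, 'xyz': array([1588.9714052 , -691.47514557,  897.43317227]), 'attitude': array([[ 0.52426233, -0.45479227,  0.71993958],
       [ 0.85121581,  0.2559578 , -0.45816728],
       [ 0.02409679,  0.8530238 ,  0.5213154 ]])}
side {'fx': 528.4676558715267, 'fy': 528.4676558715267, 'cx': 314.19506217226325, 'cy': 240.96751465085464, 'xyz': array([-266.08617374, -809.63105714,  739.81822961]), 'attitude': array([[ 0.72800637,  0.34450756, -0.5927236 ],
       [-0.68553348,  0.35684339, -0.63459172],
       [-0.00711214,  0.86831868,  0.49595573]])}
wrist {'fx': 371.64829954431775, 'fy': 371.64829954431775, 'cx': 309.797922869844, 'cy': 241.3170059645553, 'mount': array([[-3.50951286e-04,  9.59676839e-01,  2.81105391e-01,
         7.41400675e+01],
       [ 9.99999876e-01,  4.35744155e-04, -2.39135690e-04,
         3.69802240e-01],
       [-3.51983014e-04,  2.81105272e-01, -9.59676874e-01,
        -1.19427519e+02],
       [ 0.00000000e+00,  0.00000000e+00,  0.00000000e+00,
         1.00000000e+00]])}
{'time': 0.1, 'joint_positions': array([ 7.17966393e+01,  1.51638667e+01,  9.19733826e+01,  5.63387690e-04,
        7.29778415e+01, -2.11315709e+00]), 'joint_vel': array([ 0.0251104 , -0.10010378, -0.18662859, -0.07459052,  0.02716122,
       -0.02958759]), 'effort': array([ 1.44438704e-04, -5.03609455e+01, -3.58073151e+01,  7.31020421e-02,
        2.31840770e-02, -2.82439407e-05]), 'ee_pos': array([186.87746766, 647.99608708, 262.52437476]), 'tcp_rot': array([[-9.60825728e-01,  2.77152512e-01, -6.36434894e-04],
       [ 2.77153230e-01,  9.60823843e-01, -1.90524754e-03],
       [ 8.34576774e-05, -2.00700085e-03, -9.99997982e-01]]), 'contact_force': array([-0.73672858,  0.33339234,  0.49200143]), 'wrist_torque': array([ 0.00113078, -0.01304882,  0.01972154]), 'grip_force': 0.0, 'finger_gap': 88.26717220278793}
```

View pics/scene1.png

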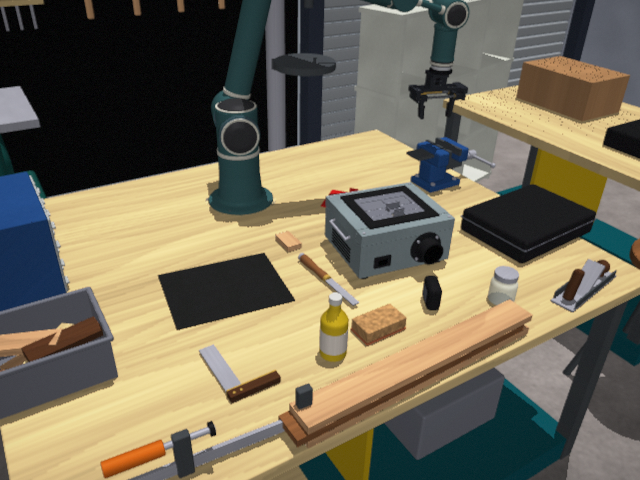

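View pics/side1.png

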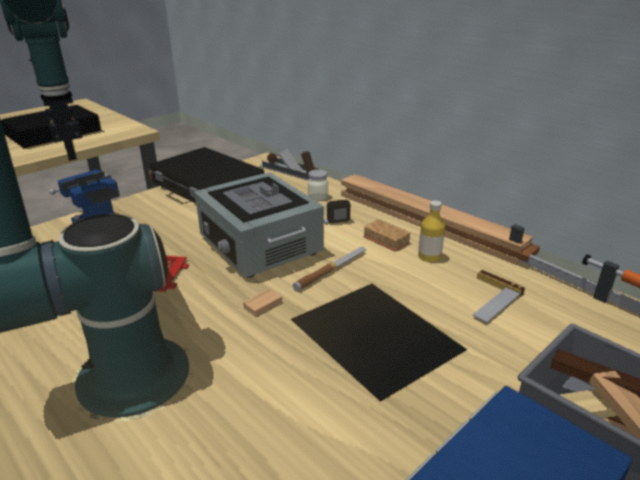

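Scene view: the extractor is at (388,225) with the grey cover on top at (392,207), the mat at (226,290) and the chisel at (328,280). In the side view they are at (262,220), (265,197), (378,340) and (330,268). These could be taken for the cover:
- the grey louvred panel in the extractor's frame, scene (392,207)
- the red panel behind the extractor, scene (340,197) and side (174,270)
- the black case, scene (528,222)

I choose the grey one in the frame. Next I measure it.

```bash
cat >> h.py <<'E'
def cloud(n,d):
    c=ctrl.get_calibration(n); v,u=np.mgrid[:480,:640]
    p=np.stack([(u-c['cx'])/c['fx']*d,-(v-c['cy'])/c['fy']*d,-d],-1)
    return p@c['attitude'].T+c['xyz']
E
python3 - <<'E'
from h import *
for n in('scene','side'):
    im=cv2.imread(f'pics/{n}1.png'); d=np.load(f'pics/{n}1.npy'); P=cloud(n,d)
    box={'scene':(300,460,170,290),'side':(180,340,160,290)}[n]
    m=np.zeros((480,640),bool); m[box[2]:box[3],box[0]:box[1]]=1
    t=m&(d>0)&(abs(P[...,2]-150)<6)
    r=cv2.minAreaRect(P[t][:,:2].astype(np.float32)); print(n,'top',r,P[t][:,2].mean(),t.sum())
    k=m&(d>0)&(P[...,2]>160)&(P[...,2]<185); print(' rib/tab',k.sum(),[P[k].mean(0),P[k].min(0),P[k].max(0)] if k.any() else '')
    g=(im.max(2)<45)&(d>0)&(abs(P[...,2]-4)<10)
    box={'scene':(150,300,245,330),'side':(285,475,275,405)}[n]
    m=np.zeros((480,640),bool); m[box[2]:box[3],box[0]:box[1]]=1
    g=(g&m).astype(np.uint8)
    g=cv2.morphologyEx(g,cv2.MORPH_OPEN,np.ones((5,5),np.uint8))>0
    print(' mat',cv2.minAreaRect(P[g][:,:2].astype(np.float32)),P[g][:,2].mean(),g.sum())
E
```

```text
scene top ((498.0003967285156, 221.06610107421875), (282.2775573730469, 245.65240478515625), 80.82811737060547) 148.21862377245847 3442
 rib/tab 95 [array([532.43795376, 215.74956967, 165.49633714]), array([510.48183333, 193.96280102, 160.26507853]), array([560.95972109, 240.89466312, 172.82029805])]
 mat ((435.9421691894531, -250.3705596923828), (298.1189880371094, 247.99098205566406), 81.66472625732422) 3.9135620051796263 6152
side top ((493.4299011230469, 224.70147705078125), (287.5384826660156, 241.842041015625), 80.59861755371094) 148.25161696584075 3632
 rib/tab 70 [array([528.73548466, 216.81817464, 166.11386889]), array([508.85305993, 200.66903936, 160.12705885]), array([552.5068045 , 240.75495425, 172.43430984])]
 mat ((428.51806640625, -273.76068115234375), (250.82937622070312, 234.8710479736328), 82.4255599975586) 4.586234959643091 7630
```

```bash
cat >> h.py <<'E'
from scipy.spatial.transform import Rotation as Ro
def plan(tgt,yaw,n,s=None):
    """rows from the present pose: tgt TCP mm, yaw of tool y deg"""
    s=s or ctrl.read_state(); R=s['tcp_rot']; p=s['ee_pos']
    y0=np.degrees(np.arctan2(R[1,1],R[0,1])); t=((y0-yaw+180)%360-180)/n
    dp=(np.array(tgt)-p)/n
    print('time',s['time'],'pos',p.round(1),'yaw',y0.round(2))
    for i in range(n):
        Ri=R@Ro.from_euler('z',t*i,degrees=True).as_matrix()
        print(i//5,(Ri.T@dp).round(1).tolist(),round(t,2))
E
python3 -c "
from h import *
plan([530,217,300],-9.3,20)"
```

```text
time 0.1 pos [186.9 648.  262.5] yaw 73.91
0 [-22.5, -16.0, -1.8] 4.16
0 [-23.6, -14.3, -1.8] 4.16
0 [-24.5, -12.5, -1.8] 4.16
0 [-25.4, -10.7, -1.8] 4.16
0 [-26.1, -8.9, -1.8] 4.16
1 [-26.7, -6.9, -1.8] 4.16
1 [-27.1, -5.0, -1.8] 4.16
1 [-27.4, -3.0, -1.8] 4.16
1 [-27.5, -1.0, -1.8] 4.16
1 [-27.5, 1.0, -1.8] 4.16
2 [-27.4, 3.0, -1.8] 4.16
2 [-27.1, 5.0, -1.8] 4.16
2 [-26.7, 6.9, -1.8] 4.16
2 [-26.1, 8.8, -1.8] 4.16
2 [-25.4, 10.7, -1.8] 4.16
3 [-24.5, 12.5, -1.8] 4.16
3 [-23.6, 14.3, -1.8] 4.16
3 [-22.5, 15.9, -1.8] 4.16
3 [-21.3, 17.5, -1.8] 4.16
3 [-19.9, 19.0, -1.8] 4.16
```

move_arm(increments=[{"offset":[-22.5,-16,-2],"turn":4.16},{"offset":[-23.5,-14.5,-2],"turn":4.16},{"offset":[-24.5,-12.5,-2],"turn":4.16},{"offset":[-25.5,-10.5,-2],"turn":4.16},{"offset":[-26,-9,-2],"turn":4.16}], claw=70, squeeze=25)

```text
time: 0.52
ee_pos: [273.2, 539.4, 273.1]
tcp_rot: [[-0.798, 0.603, -0.001], [0.603, 0.798, -0.001], [-0.0, -0.001, -1.0]]
contact_force: [-0.1, 0.1, 0.2]
finger_gap: 70.2
grip_force: 0.0
```

move_arm(increments=[{"offset":[-26.5,-7,-2],"turn":4.16},{"offset":[-27,-5,-2],"turn":4.16},{"offset":[-27.5,-3,-2],"turn":4.16},{"offset":[-27.5,-1,-2],"turn":4.16},{"offset":[-27.5,1,-2],"turn":4.16}])

```text
time: 0.93
ee_pos: [358.8, 431.6, 283.3]
tcp_rot: [[-0.532, 0.847, -0.001], [0.847, 0.532, -0.001], [-0.0, -0.001, -1.0]]
contact_force: [-0.2, 0.0, -0.1]
finger_gap: 70.3
grip_force: 0.0
```

move_arm(increments=[{"offset":[-27.5,3,-2],"turn":4.16},{"offset":[-27,5,-2],"turn":4.16},{"offset":[-26.5,7,-2],"turn":4.16},{"offset":[-26,9,-2],"turn":4.16},{"offset":[-25.5,10.5,-2],"turn":4.16}])

```text
time: 1.35
ee_pos: [444.6, 324.1, 293.3]
tcp_rot: [[-0.196, 0.981, -0.001], [0.981, 0.196, -0.0], [-0.0, -0.001, -1.0]]
contact_force: [0.4, -0.2, 0.7]
finger_gap: 70.1
grip_force: 0.0
```

move_arm(increments=[{"offset":[-24.5,12.5,-2],"turn":4.16},{"offset":[-23.5,14.5,-2],"turn":4.16},{"offset":[-22.5,16,-2],"turn":4.16},{"offset":[-21,17.5,-2],"turn":4.16},{"offset":[-20,19,-2],"turn":4.16}])

```text
time: 1.77
ee_pos: [530.7, 216.7, 303.3]
tcp_rot: [[0.165, 0.986, -0.001], [0.986, -0.165, -0.0], [-0.0, -0.001, -1.0]]
contact_force: [0.2, 0.1, -0.1]
finger_gap: 70.0
grip_force: 0.0
```

move_arm(increments=[{"offset":[0,0,0]},{"offset":[0,0,0]},{"offset":[0,0,0]},{"offset":[0,0,0]},{"offset":[0,0,0]}])

```text
validation failed for argument at $.in...
```

```bash
python3 -c "
from h import *
s=ctrl.read_state(); im,d=snap('wrist','w1'); np.savez('pics/w1s.npz',p=s['ee_pos'],R=s['tcp_rot']); print(s['time'],s['ee_pos'],s['tcp_rot'],s['contact_force'],s['joint_positions'])"
```

```text
1.7667 [530.66772798 216.68234129 303.28401265] [[ 1.64986708e-01  9.86295459e-01 -8.08478659e-04]
 [ 9.86295708e-01 -1.64986974e-01 -2.73977108e-04]
 [-4.03610825e-04 -7.52196451e-04 -9.99999636e-01]] [ 0.19809105  0.11686362 -0.12945516] [1.97209879e+01 2.85529163e+00 1.01800174e+02 8.82551402e-04
 7.53934368e+01 2.92172367e+01]
```

View pics/w1.png

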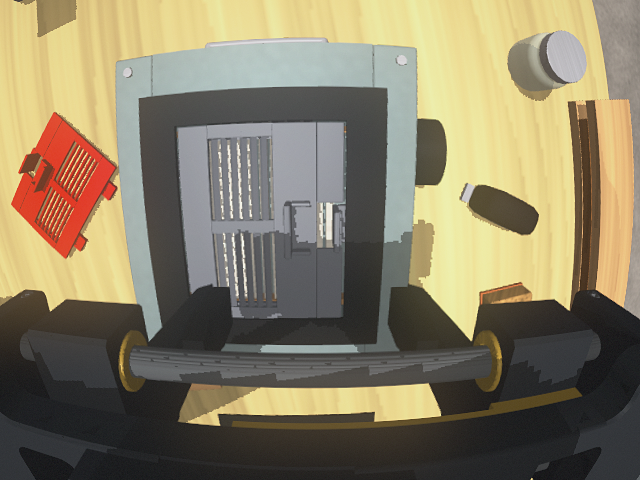

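The wrist view shows the grey louvred cover in the dark frame. Its corners are near (178,125), (346,122) and (352,318), the rib is at (290,227) and the tab at (335,225). The red look-alike is at (65,185), off the extractor. Next is one close crop to check the choice and get exact edges.

```bash
python3 -c "
from h import *
im=cv2.imread('pics/w1.png')[105:335,160:400]; cv2.imwrite('pics/w1c.png',cv2.resize(im,None,fx=2.5,fy=2.5,interpolation=cv2.INTER_CUBIC))"
```

```text
(no output)
```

View pics/w1c.png

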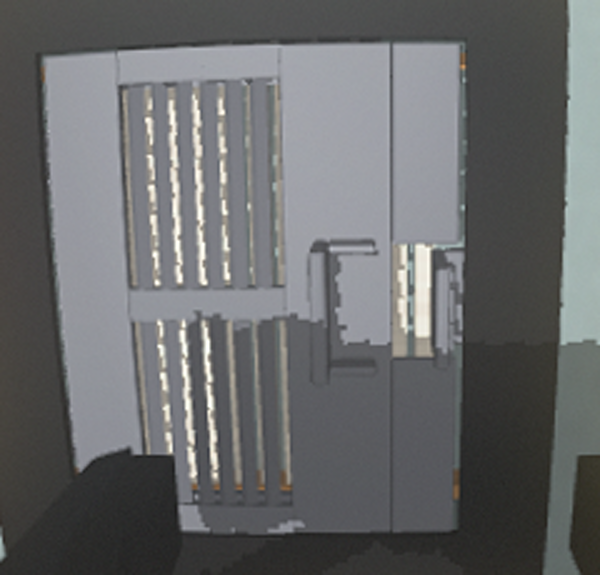

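The crop shows the grey louvred cover seated flush, with the C-shaped rib's outer edge at crop (311,245-383) and the upright tab at crop (443,250-365). This is the right one.

```bash
cat >> h.py <<'E'
def wray(uv,z,p,R):
    c=ctrl.get_calibration('wrist'); uv=np.atleast_2d(uv).astype(float)
    a=(uv-[c['cx'],c['cy']])/c['fx']; th=np.linalg.norm(a,axis=1); k=np.sin(th)/th
    v=np.c_[a[:,0]*k,-a[:,1]*k,-np.cos(th)]
    M=c['mount']; o=R@M[:3,3]+p; w=v@(R@M[:3,:3]).T
    return o+w*((z-o[2])/w[:,2])[:,None]
E
python3 - <<'E'
from h import *
f=np.load('pics/w1s.npz'); p,R=f['p'],f['R']
cr=lambda *q:np.array(q)/2.5+[160,105]
A=wray(cr((38,55),(467,40),(72,472),(458,532),(52,250),(464,250)),150,p,R)
B=wray(cr((311,245),(311,383),(436,255),(436,365),(450,255),(450,365)),170,p,R)
E=wray([(139,98),(387,86)],150,p,R)
print(A.round(1));print(B.round(1));print(E.round(1))
e=lambda a,b:np.degrees(np.arctan2(*(b-a)[[1,0]]))
print(e(A[0],A[1]),e(E[0],E[1]),e(A[3],A[1])-90,e(B[1],B[0])-90)
t=np.radians(-9.4);X=np.array([np.cos(t),np.sin(t)]);Y=np.array([-X[1],X[0]]);c=np.array([496,223])
for Q in(A,B,E):print(np.c_[(Q[:,:2]-c)@X,(Q[:,:2]-c)@Y].round(1))
E
```

```text
[[442.5 315.6 150. ]
 [569.2 295.3 150. ]
 [420.6 181.8 150. ]
 [544.1 140.5 150. ]
 [433.8 255.7 150. ]
 [558.8 233.7 150. ]]
[[516.  246.1 170. ]
 [508.6 206.5 170. ]
 [549.7 237.6 170. ]
 [544.9 206.  170. ]
 [553.5 237.  170. ]
 [548.9 205.3 170. ]]
[[416.7 345.8 150. ]
 [602.8 317.3 150. ]]
-9.11660201803606 -8.715896195748769 -9.189385038705069 -10.54948419306784
[[-67.9  82.6]
 [ 60.4  83.3]
 [-67.7 -52.9]
 [ 61.  -73.5]
 [-66.7  22.1]
 [ 60.3  20.8]]
[[ 16.   26.1]
 [ 15.1 -14.2]
 [ 50.6  23.2]
 [ 51.   -8.8]
 [ 54.4  23.2]
 [ 55.1  -8.8]]
[[-98.3 108.2]
 [ 89.9 110.4]]
```

move_arm(increments=[{"offset":[2,-2,15],"turn":0},{"offset":[2,-2,20],"turn":0},{"offset":[1.3,-0.6,20],"turn":0},{"offset":[0,0,18],"turn":0},{"offset":[0,0,0],"turn":0}], claw=62)

```text
time: 2.23
ee_pos: [523.7, 222.9, 225.7]
tcp_rot: [[0.161, 0.987, -0.008], [0.987, -0.161, -0.003], [-0.004, -0.007, -1.0]]
contact_force: [-0.3, -0.3, -0.8]
finger_gap: 62.2
grip_force: 0.0
```

```bash
python3 -c "
from h import *
s=ctrl.read_state(); im,d=snap('wrist','w2'); np.savez('pics/w2s.npz',p=s['ee_pos'],R=s['tcp_rot']); print(s['time'],s['ee_pos'],s['contact_force'])
im=cv2.imread('pics/w2.png')[140:400,180:440]; cv2.imwrite('pics/w2c.png',cv2.resize(im,None,fx=2.3,fy=2.3,interpolation=cv2.INTER_CUBIC))"
```

```text
2.2333 [523.65974856 222.94062387 225.71420167] [-0.2908229  -0.31341189 -0.81012271]
```

View pics/w2c.png

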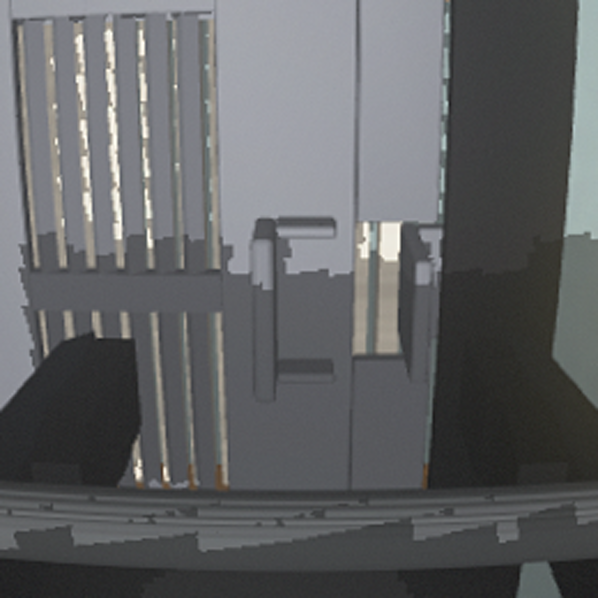

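Run:
```python
from h import *
f=np.load('pics/w2s.npz'); p,R=f['p'],f['R']
cr=lambda *q:np.array(q)/2.3+[180,140]
B=wray(cr((252,232),(253,400),(416,262),(432,262),(412,380)),170,p,R)
A=wray(cr((447,100),(430,470)),150,p,R)
t=np.radians(-9.3);X=np.array([np.cos(t),np.sin(t)]);Y=np.array([-X[1],X[0]])
for Q in(A,B):print(np.c_[Q,(Q[:,:2]-p[:2])@X,(Q[:,:2]-p[:2])@Y].round(1))
s=ctrl.read_state();print(s['time'],s['ee_pos'],s['tcp_rot'][:,2],s['joint_vel'])
```

```text
[[563.  264.9 150.   32.1  47.8]
 [548.2 167.5 150.   33.1 -50.7]]
[[515.3 246.4 170.  -12.   21.8]
 [508.3 206.7 170.  -12.5 -18.5]
 [549.2 234.  170.   23.4  15.1]
 [552.7 233.5 170.   26.9  15.1]
 [545.1 205.9 170.   23.9 -13.4]]
2.2833 [524.67393312 223.3223019  227.89355164] [-0.00553894 -0.00208306 -0.99998249] [-0.00512002 -1.47623258 -3.2266832   0.05160116  0.62427429  0.01676023]
```

Close view: the rib's outer edge is at crop (252,222-400) and the tab at (425,262). The pinch point works out at (526.7, 224), which agrees with the first measurement to within 1 mm. Going down.

move_arm(increments=[{"offset":[0.5,0.5,14],"turn":0},{"offset":[0.5,0,14],"turn":0},{"offset":[0,0,12],"turn":0},{"offset":[0,0,8],"turn":0},{"offset":[0,0,3],"turn":0}])

```text
time: 2.7
ee_pos: [526.7, 224.7, 178.7]
tcp_rot: [[0.161, 0.987, -0.002], [0.987, -0.161, -0.001], [-0.001, -0.001, -1.0]]
contact_force: [0.7, 0.2, -0.4]
finger_gap: 62.2
grip_force: 0.0
```

move_arm(increments=[{"offset":[0,0,0],"turn":0},{"offset":[0,0,0],"turn":0},{"offset":[0,0,0],"turn":0},{"offset":[0,0,0],"turn":0},{"offset":[0,0,0],"turn":0}])

```text
time: 3.12
ee_pos: [527.7, 225.0, 180.5]
tcp_rot: [[0.161, 0.987, 0.001], [0.987, -0.161, 0.0], [0.001, 0.001, -1.0]]
contact_force: [-0.6, -0.0, -0.0]
finger_gap: 62.0
grip_force: 0.0
```

move_arm(increments=[{"offset":[-0.5,-0.5,2],"turn":0},{"offset":[0,-0.3,1.5],"turn":0},{"offset":[0,0,0],"turn":0},{"offset":[0,0,0],"turn":0},{"offset":[0,0,0],"turn":0}])

```text
time: 3.53
ee_pos: [526.3, 224.5, 176.1]
tcp_rot: [[0.161, 0.987, -0.0], [0.987, -0.161, -0.0], [-0.0, -0.0, -1.0]]
contact_force: [-0.2, 0.1, -0.8]
finger_gap: 62.4
grip_force: 0.0
```

move_arm(increments=[{"offset":[0,0,0],"turn":0},{"offset":[0,0,0],"turn":0},{"offset":[0,0,0],"turn":0},{"offset":[0,0,0],"turn":0},{"offset":[0,0,0],"turn":0}], claw=20, squeeze=30)

```text
time: 3.95
ee_pos: [527.0, 224.4, 176.6]
tcp_rot: [[0.162, 0.987, 0.001], [0.987, -0.162, 0.0], [0.0, 0.001, -1.0]]
contact_force: [0.0, 0.3, -1.1]
finger_gap: 31.0
grip_force: 8.5
```

move_arm(increments=[{"offset":[0,0,0],"turn":0},{"offset":[0,0,0],"turn":0},{"offset":[0,0,0],"turn":0},{"offset":[0,0,0],"turn":0},{"offset":[0,0,0],"turn":0}])

```text
time: 4.37
ee_pos: [526.4, 224.5, 176.4]
tcp_rot: [[0.161, 0.987, 0.0], [0.987, -0.161, 0.0], [0.0, 0.0, -1.0]]
contact_force: [0.3, -0.6, 1.6]
finger_gap: 29.3
grip_force: 30.0
```

move_arm(increments=[{"offset":[0,-0.4,-3],"turn":0},{"offset":[0,-0.4,-4],"turn":0},{"offset":[0,-0.6,-4],"turn":0},{"offset":[0,-1,-5],"turn":0},{"offset":[0,0,0],"turn":0}])

```text
time: 4.78
ee_pos: [522.9, 224.8, 191.8]
tcp_rot: [[0.161, 0.987, -0.002], [0.987, -0.161, -0.001], [-0.001, -0.002, -1.0]]
contact_force: [0.1, 1.4, -11.0]
finger_gap: 31.0
grip_force: 30.7
```

```bash
python3 -c "
from h import *
snap('wrist','w3'); a,_=snap('scene','s3')
im=cv2.imread('pics/w3.png')[100:400,130:430]; b=cv2.imread('pics/s3.png')[150:270,310:470]
cv2.imwrite('pics/m3.png',np.hstack([cv2.resize(im,(400,400)),cv2.resize(b,(400,300),interpolation=2)[[*range(300)]+[299]*100]]))
s=ctrl.read_state();print(s['time'],s['ee_pos'],s['contact_force'],s['finger_gap'])"
```

```text
4.8833 [523.02687963 224.74123007 191.50428582] [-0.4379777   1.518655   -9.47550057] 30.575685739410577
```

View pics/m3.png

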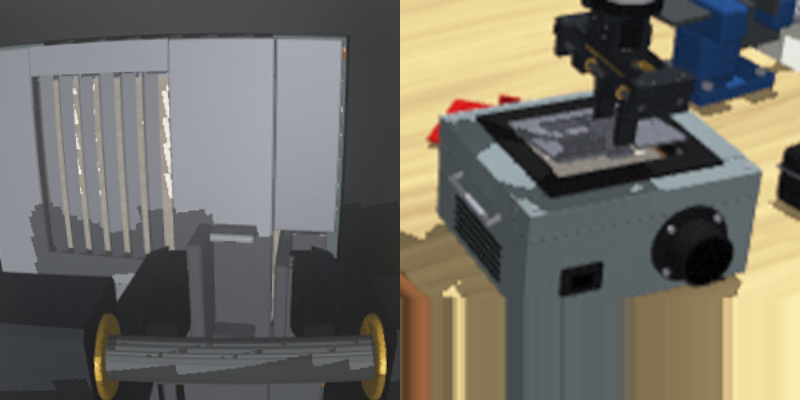

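The wrist half (left) shows the cover's +x edge risen above the frame, at about (340,130). The scene half (right) shows it swung up a few degrees at (600,135) with rib and tab held in the fingers. I carry on along the arc.

move_arm(increments=[{"offset":[0,-0.8,-4],"turn":0},{"offset":[0,-1,-4],"turn":0},{"offset":[0,-1.2,-4],"turn":0},{"offset":[0,-1.3,-4],"turn":0},{"offset":[0,0,0],"turn":0}])

```text
time: 5.3
ee_pos: [518.9, 225.5, 208.6]
tcp_rot: [[0.161, 0.987, -0.001], [0.987, -0.161, -0.0], [-0.001, -0.001, -1.0]]
contact_force: [-3.9, 0.6, -11.0]
finger_gap: 32.1
grip_force: 31.1
```

move_arm(increments=[{"offset":[0,-1.4,-4],"turn":0},{"offset":[0,-1.5,-4],"turn":0},{"offset":[0,-1.5,-4],"turn":0},{"offset":[0,0,0],"turn":0},{"offset":[0,0,0],"turn":0}])

```text
time: 5.72
ee_pos: [516.1, 226.3, 221.2]
tcp_rot: [[0.161, 0.987, 0.002], [0.987, -0.161, 0.0], [0.001, 0.002, -1.0]]
contact_force: [-0.8, -0.8, -8.5]
finger_gap: 32.7
grip_force: 30.8
```

```bash
cat >> h.py <<'E'
def tilt(n,f):
    """points of the panel above the frame: plane fit"""
    im,d=snap(n,f); P=cloud(n,d); X=np.array([np.cos(np.radians(-9.3)),np.sin(np.radians(-9.3))]);Y=np.array([-X[1],X[0]])
    q=P[...,:2]-[493,226]; x=q@X; y=q@Y; m=(d>0)&(x>-55)&(x<58)&(abs(y)<72)&(abs(y)>25)&(P[...,2]>140)&(P[...,2]<240)
    c=0
    for _ in range(6):
        A=np.c_[x[m],np.ones(m.sum())]; c,*_=np.linalg.lstsq(A,P[...,2][m],rcond=None); m=m&(abs(P[...,2]-x*c[0]-c[1])<8)
    print(n,'tilt',np.degrees(np.arctan(c[0])).round(1),'z at hinge',(c[1]-65*c[0]).round(1),m.sum())
E
python3 -c "
from h import *
tilt('scene','s4');tilt('side','d4')
s=ctrl.read_state();print(s['time'],s['ee_pos'],s['contact_force'],s['finger_gap'])"
```

```text
scene tilt 21.7 z at hinge 151.4 190
side tilt 22.7 z at hinge 150.0 689
5.8167 [516.1248443  226.29080652 221.02206458] [-1.09542821 -0.1045666  -8.65558518] 32.376802880091404
```

move_arm(increments=[{"offset":[0,-0.8,-2],"turn":0},{"offset":[0,-0.8,-2],"turn":0},{"offset":[0,0,0],"turn":0},{"offset":[0,0,0],"turn":0},{"offset":[0,0,0],"turn":0}])

```text
time: 6.23
ee_pos: [514.2, 226.6, 224.5]
tcp_rot: [[0.161, 0.987, 0.001], [0.987, -0.161, 0.0], [0.0, 0.001, -1.0]]
contact_force: [0.7, -0.5, -9.1]
finger_gap: 32.4
grip_force: 31.4
```

```bash
python3 -c "
from h import *
tilt('side','d5')"
```

```text
side tilt 24.7 z at hinge 150.0 687
```

move_arm(increments=[{"offset":[0,2.7,-1.2],"turn":0},{"offset":[0,2.7,-1.2],"turn":0},{"offset":[0,2.7,-1.2],"turn":0},{"offset":[0,0,0],"turn":0},{"offset":[0,0,0],"turn":0}])

```text
time: 6.7
ee_pos: [523.3, 225.6, 229.9]
tcp_rot: [[0.162, 0.987, 0.003], [0.987, -0.162, 0.001], [0.002, 0.003, -1.0]]
contact_force: [-1.0, 0.5, -2.4]
finger_gap: 32.9
grip_force: 28.1
```

```bash
python3 -c "
from h import *
tilt('side','d6')
s=ctrl.read_state();print(s['time'],s['ee_pos'],s['contact_force'],s['finger_gap'])"
```

```text
side tilt 23.0 z at hinge 154.6 733
6.75 [523.12955366 225.61639015 229.80980122] [ 0.51875043 -0.85623529 -1.80295531] 32.57145605252453
```

move_arm(increments=[{"offset":[0,2.7,-1.2],"turn":0},{"offset":[0,2.7,-1.2],"turn":0},{"offset":[0,2.7,-1.2],"turn":0},{"offset":[0,2.7,-1.2],"turn":0},{"offset":[0,0,0],"turn":0}])

```text
time: 7.17
ee_pos: [533.3, 223.5, 233.2]
tcp_rot: [[0.162, 0.987, 0.001], [0.987, -0.162, 0.0], [0.0, 0.001, -1.0]]
contact_force: [-0.1, 0.7, -1.0]
finger_gap: 32.7
grip_force: 28.1
```

```bash
python3 -c "
from h import *
tilt('side','d7')
s=ctrl.read_state();print(s['time'],s['ee_pos'],s['contact_force'],s['finger_gap'])"
```

```text
side tilt 23.8 z at hinge 152.2 713
7.2167 [532.96661604 223.44327915 232.90182643] [ 0.35153294  0.08909668 -0.9791209 ] 32.47903751559397
```

move_arm(increments=[{"offset":[0,1,-6],"turn":0},{"offset":[0,0,-12],"turn":0},{"offset":[0,0,-18],"turn":0},{"offset":[0,0,-18],"turn":0},{"offset":[0,0,-12],"turn":0}], squeeze=45)

```text
time: 7.63
ee_pos: [534.2, 223.6, 301.7]
tcp_rot: [[0.161, 0.987, 0.003], [0.987, -0.161, 0.001], [0.002, 0.003, -1.0]]
contact_force: [0.7, 1.2, -1.1]
finger_gap: 32.4
grip_force: 42.1
```

```bash
python3 -c "
from h import *
snap('wrist','w8'); snap('side','d8')
im=cv2.imread('pics/w8.png'); b=cv2.imread('pics/d8.png')[100:300,150:390]
cv2.imwrite('pics/m8.png',np.hstack([cv2.resize(im,(400,300)),cv2.resize(b,(360,300),interpolation=2)]))
s=ctrl.read_state();print(s['time'],s['ee_pos'],s['contact_force'],s['finger_gap'])"
```

```text
7.7333 [535.10121811 223.96173334 302.66183617] [ 0.30423366  0.38917416 -1.32031997] 31.610826090981064
```

View pics/m8.png

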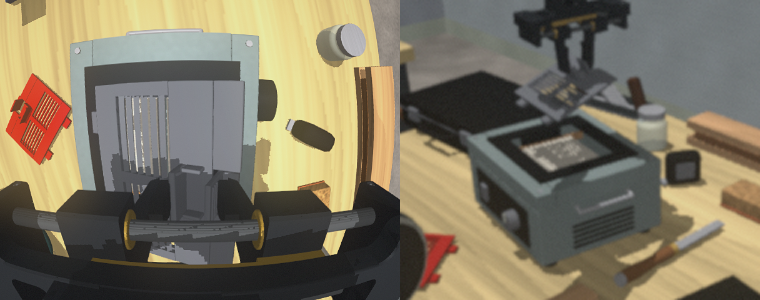

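The cover is out and hanging tilted in the fingers, at wrist (170,130) on the left. The side half shows it above the empty frame at (565,90). Now I carry it to the mat.

move_arm(increments=[{"offset":[-12,0,0],"turn":0},{"offset":[-22,1,0],"turn":0},{"offset":[-30,1,0],"turn":0},{"offset":[-34,1,0],"turn":0},{"offset":[-34,1,0],"turn":0}])

```text
time: 8.15
ee_pos: [514.5, 90.7, 296.8]
tcp_rot: [[0.16, 0.987, -0.003], [0.987, -0.16, -0.001], [-0.001, -0.003, -1.0]]
contact_force: [0.7, 1.0, -1.4]
finger_gap: 31.8
grip_force: 42.1
```

move_arm(increments=[{"offset":[-34,1,0],"turn":0},{"offset":[-34,1,0],"turn":0},{"offset":[-34,1,0],"turn":0},{"offset":[-34,1,0],"turn":0},{"offset":[-34,1,0],"turn":0}])

```text
time: 8.57
ee_pos: [491.7, -78.1, 297.0]
tcp_rot: [[0.161, 0.987, -0.003], [0.987, -0.161, 0.0], [-0.0, -0.003, -1.0]]
contact_force: [0.2, 0.7, -1.8]
finger_gap: 31.7
grip_force: 42.1
```

move_arm(increments=[{"offset":[-34,1,0],"turn":0},{"offset":[-34,1,0],"turn":0},{"offset":[-30,1,0],"turn":0},{"offset":[-22,1,0],"turn":0},{"offset":[-12,0,0],"turn":0}])

```text
time: 8.98
ee_pos: [474.4, -209.6, 297.0]
tcp_rot: [[0.164, 0.986, -0.003], [0.986, -0.164, 0.0], [-0.0, -0.003, -1.0]]
contact_force: [-0.1, 0.8, -1.2]
finger_gap: 32.0
grip_force: 42.1
```

move_arm(increments=[{"offset":[0,0,0],"turn":0},{"offset":[0,0,0],"turn":0},{"offset":[0,0,0],"turn":0},{"offset":[0,0,0],"turn":0},{"offset":[0,0,0],"turn":0}])

```text
time: 9.4
ee_pos: [476.5, -205.9, 298.6]
tcp_rot: [[0.16, 0.987, -0.0], [0.987, -0.16, 0.0], [0.0, -0.0, -1.0]]
contact_force: [0.1, -0.1, -1.5]
finger_gap: 31.8
grip_force: 42.1
```

```bash
python3 -c "
from h import *
s=ctrl.read_state(); snap('wrist','w9'); np.savez('pics/w9s.npz',p=s['ee_pos'],R=s['tcp_rot']); print(s['time'],s['ee_pos'],s['contact_force'],s['finger_gap'])"
```

```text
9.4 [ 476.47609393 -205.8784484   298.56869977] [ 0.12535165 -0.1236833  -1.45696857] 31.808472508353745
```

View pics/w9.png

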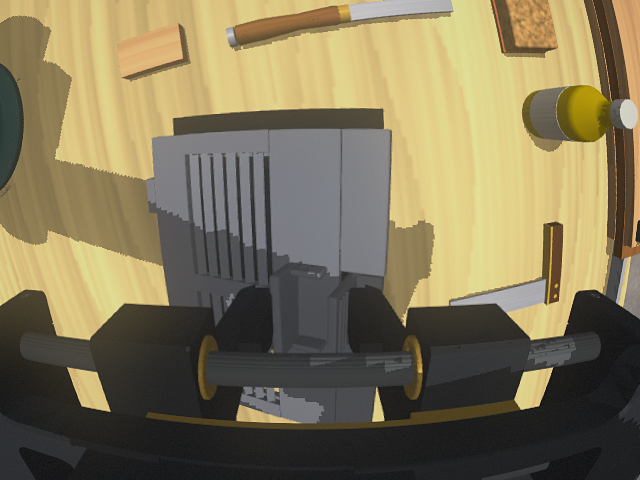

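The wrist view shows the held cover over the mat. Only the mat's far edge shows, with corners at (174,119) and (383,110); chisel and bottle are clear. I fix the mat's centre from that edge and the first scene picture.

Run:
```python
from h import *
f=np.load('pics/w9s.npz'); A=wray([(174,119),(383,110)],4,f['p'],f['R'])
e=A[1]-A[0]; u=e[:2]/np.hypot(*e[:2]); n=np.array([u[1],-u[0]]); print('wrist edge',A.round(1),np.linalg.norm(e),np.degrees(np.arctan2(u[1],u[0])),'centre',A[:,:2].mean(0)+150*n)
for n in('scene','side'):
    im=cv2.imread(f'pics/{n}1.png'); c=ctrl.get_calibration(n)
    m=(im.max(2)<60).astype(np.uint8); m=cv2.morphologyEx(m,cv2.MORPH_OPEN,np.ones((5,5),np.uint8))
    N,L,S,C=cv2.connectedComponentsWithStats(m); s={'scene':(226,290),'side':(378,340)}[n]; l=L[s[1],s[0]]
    k=max(cv2.findContours((L==l).astype(np.uint8),0,1)[0],key=cv2.contourArea)[:,0].astype(float)
    r=np.c_[(k[:,0]-c['cx'])/c['fx'],-(k[:,1]-c['cy'])/c['fy'],-np.ones(len(k))]@c['attitude'].T
    P=c['xyz']+r*((4-c['xyz'][2])/r[:,2])[:,None]; print(n,S[l],cv2.minAreaRect(P[:,:2].astype(np.float32)))
```

```text
wrist edge [[ 337.   -84.2    4. ]
 [ 571.3 -116.5    4. ]] 236.5307145954012 -7.8322313237591406 centre [ 433.7216226  -248.95712647]
scene [ 160  254  132   75 6274] ((437.4197082519531, -251.03326416015625), (296.26068115234375, 238.26031494140625), 82.31270599365234)
side [ 296  286  167  113 9909] ((432.5550537109375, -250.92808532714844), (294.60638427734375, 235.27279663085938), 82.23762512207031)
```

move_arm(increments=[{"offset":[-8,-3,10],"turn":0},{"offset":[-14,-5,25],"turn":0},{"offset":[-14,-5,35],"turn":0},{"offset":[-9,-3,35],"turn":0},{"offset":[-5,-1.5,30],"turn":0}])

```text
time: 9.87
ee_pos: [449.5, -254.1, 161.2]
tcp_rot: [[0.161, 0.987, -0.001], [0.987, -0.161, -0.0], [-0.0, -0.001, -1.0]]
contact_force: [0.9, -0.3, -1.6]
finger_gap: 31.9
grip_force: 42.1
```

move_arm(increments=[{"offset":[0,0,20],"turn":0},{"offset":[0,0,12],"turn":0},{"offset":[0,0,8],"turn":0},{"offset":[0,0,3],"turn":0},{"offset":[0,0,0],"turn":0}])

```text
time: 10.28
ee_pos: [451.2, -253.6, 120.7]
tcp_rot: [[0.161, 0.987, 0.0], [0.987, -0.161, -0.0], [-0.0, 0.0, -1.0]]
contact_force: [0.4, 0.9, -1.9]
finger_gap: 31.9
grip_force: 42.1
```

move_arm(increments=[{"offset":[0,0,0],"turn":0},{"offset":[0,0,0],"turn":0},{"offset":[0,0,0],"turn":0},{"offset":[0,0,0],"turn":0},{"offset":[0,0,0],"turn":0}])

```text
time: 10.7
ee_pos: [451.3, -253.8, 121.4]
tcp_rot: [[0.161, 0.987, 0.001], [0.987, -0.161, -0.001], [-0.001, 0.001, -1.0]]
contact_force: [0.9, -0.8, -1.9]
finger_gap: 31.5
grip_force: 42.1
```

move_arm(increments=[{"offset":[0,0,8],"turn":0},{"offset":[0,0,8],"turn":0},{"offset":[0,0,6],"turn":0},{"offset":[0,0,3],"turn":0},{"offset":[0,0,0],"turn":0}], squeeze=30)

```text
time: 11.12
ee_pos: [449.9, -253.0, 93.9]
tcp_rot: [[0.161, 0.987, -0.003], [0.987, -0.161, 0.002], [0.001, -0.003, -1.0]]
contact_force: [1.0, 0.6, -0.6]
finger_gap: 32.4
grip_force: 28.1
```

move_arm(increments=[{"offset":[0,0.5,2],"turn":0},{"offset":[0,0.8,2],"turn":0},{"offset":[0,1,2],"turn":0},{"offset":[0,1,2],"turn":0},{"offset":[0,0,0],"turn":0}])

```text
time: 11.53
ee_pos: [454.6, -254.3, 87.7]
tcp_rot: [[0.161, 0.987, 0.001], [0.987, -0.161, -0.0], [-0.0, 0.001, -1.0]]
contact_force: [0.1, 0.5, 0.1]
finger_gap: 32.5
grip_force: 27.6
```

```bash
cat >> h.py <<'E'
def tilt2(n,f):
    im,d=snap(n,f); P=cloud(n,d); s=ctrl.read_state(); X=s['tcp_rot'][:2,1]; Y=s['tcp_rot'][:2,0]
    q=P[...,:2]-s['ee_pos'][:2]; x=q@X; y=q@Y; m=(d>0)&(x>-90)&(x<26)&(abs(y)<72)&(abs(y)>25)&(P[...,2]>10)&(P[...,2]<s['ee_pos'][2]+10)
    m&=np.ptp(im.astype(int),axis=2)<30; m&=im.max(2)>60
    for _ in range(6):
        A=np.c_[x[m],np.ones(m.sum())]; c,*_=np.linalg.lstsq(A,P[...,2][m],rcond=None); m=m&(abs(P[...,2]-x*c[0]-c[1])<8)
    print(n,'tilt',np.degrees(np.arctan(c[0])).round(1),'z at -x edge',(c[1]-96*c[0]).round(1),'z at +x edge',(c[1]+28*c[0]).round(1),m.sum())
    print('x',x[m].min().round(1),x[m].max().round(1),s['time'],s['ee_pos'],s['contact_force'],s['finger_gap'])
E
python3 -c "
from h import *
tilt2('side','d10'); tilt2('scene','s10')"
```

```text
side tilt 22.4 z at -x edge 13.9 z at +x edge 65.0 1358
x -89.9 26.0 11.5833 [ 454.56826783 -254.3379377    87.81409561] [ 0.43197412 -0.32601085 -0.15050062] 32.30673004248742
scene tilt 22.4 z at -x edge 13.7 z at +x edge 64.8 280
x -74.3 25.9 11.6333 [ 454.52226245 -254.2914495    87.87342949] [ 0.3038585  -0.0530183  -0.01260221] 32.280793947843
```

move_arm(increments=[{"offset":[0,1.5,3],"turn":0},{"offset":[0,1.5,3],"turn":0},{"offset":[0,1.5,3],"turn":0},{"offset":[0,1.5,3],"turn":0},{"offset":[0,0,0],"turn":0}])

```text
time: 12.05
ee_pos: [461.4, -255.5, 75.8]
tcp_rot: [[0.161, 0.987, 0.002], [0.987, -0.161, -0.001], [-0.001, 0.002, -1.0]]
contact_force: [3.2, -0.0, 3.1]
finger_gap: 30.4
grip_force: 28.2
```

move_arm(increments=[{"offset":[0,1.2,3],"turn":0},{"offset":[0,1.2,3],"turn":0},{"offset":[0,1.2,3],"turn":0},{"offset":[0,1.2,3],"turn":0},{"offset":[0,0,0],"turn":0}])

```text
time: 12.47
ee_pos: [465.7, -256.5, 63.7]
tcp_rot: [[0.161, 0.987, 0.001], [0.987, -0.161, -0.001], [-0.001, 0.001, -1.0]]
contact_force: [4.3, -0.5, 3.4]
finger_gap: 29.7
grip_force: 28.8
```

```bash
python3 -c "
from h import *
tilt2('side','d11'); tilt2('scene','s11')"
```

```text
side tilt 7.0 z at -x edge 16.8 z at +x edge 32.0 1055
x -89.9 25.7 12.5167 [ 465.53722764 -256.41531875   63.83068794] [ 2.81533259 -1.98062197  3.60026627] 29.62937500969194
scene tilt 7.5 z at -x edge 15.7 z at +x edge 32.1 593
x -89.9 26.0 12.5667 [ 465.32717135 -256.35214029   63.87635815] [ 2.79903572 -1.237688    3.01248575] 29.50265771896783
```

move_arm(increments=[{"offset":[0,0.8,3],"turn":0},{"offset":[0,0.6,3],"turn":0},{"offset":[0,0.5,3],"turn":0},{"offset":[0,0.3,2],"turn":0},{"offset":[0,0,0],"turn":0}])

```text
time: 12.98
ee_pos: [466.8, -256.2, 52.1]
tcp_rot: [[0.161, 0.987, -0.001], [0.987, -0.161, 0.0], [0.0, -0.001, -1.0]]
contact_force: [2.9, -1.1, 3.9]
finger_gap: 29.4
grip_force: 29.6
```

```bash
python3 -c "
from h import *
tilt2('side','d12')"
```

```text
side tilt 1.4 z at -x edge 16.3 z at +x edge 19.2 961
x -89.9 25.8 13.0333 [ 466.78922276 -256.18743671   52.2181066 ] [ 2.80775722 -2.08754221  3.85107182] 29.439046400199473
```

move_arm(increments=[{"offset":[0,0,2],"turn":0},{"offset":[0,0.5,1.5],"turn":0},{"offset":[0,0,0],"turn":0},{"offset":[0,0,0],"turn":0},{"offset":[0,0,0],"turn":0}])

```text
time: 13.45
ee_pos: [467.3, -256.3, 49.0]
tcp_rot: [[0.161, 0.987, -0.0], [0.987, -0.161, 0.0], [0.0, -0.0, -1.0]]
contact_force: [2.2, -1.2, 5.9]
finger_gap: 29.1
grip_force: 29.9
```

```bash
python3 -c "
from h import *
tilt2('side','d13')"
```

```text
side tilt 0.1 z at -x edge 15.9 z at +x edge 16.2 934
x -90.0 25.7 13.5 [ 467.34893121 -256.29295008   49.0332441 ] [ 2.34323964 -0.84409655  5.48199363] 29.463639280793043
```

Level, with its top at 16 mm as it must be. Now I open gently, following the rib as the tab springs back.

move_arm(increments=[{"offset":[0,1,0],"turn":0},{"offset":[0,1,0],"turn":0},{"offset":[0,1,0],"turn":0},{"offset":[0,0,0],"turn":0},{"offset":[0,0,0],"turn":0}], claw=35, squeeze=20)

```text
time: 13.92
ee_pos: [467.2, -255.5, 47.8]
tcp_rot: [[0.161, 0.987, -0.007], [0.987, -0.161, 0.003], [0.002, -0.007, -1.0]]
contact_force: [-3.9, 0.2, 6.2]
finger_gap: 35.1
grip_force: 4.2
```

move_arm(increments=[{"offset":[0,1,0],"turn":0},{"offset":[0,1,0],"turn":0},{"offset":[0,1,0],"turn":0},{"offset":[0,0,0],"turn":0},{"offset":[0,0,0],"turn":0}], claw=41)

```text
time: 14.33
ee_pos: [472.8, -256.8, 48.3]
tcp_rot: [[0.161, 0.987, -0.001], [0.987, -0.161, 0.001], [0.001, -0.002, -1.0]]
contact_force: [-0.3, 0.0, -0.9]
finger_gap: 40.5
grip_force: 0.3
```

move_arm(increments=[{"offset":[0,0,0],"turn":0},{"offset":[0,0,0],"turn":0},{"offset":[0,0,0],"turn":0},{"offset":[0,0,0],"turn":0},{"offset":[0,0,0],"turn":0}], claw=60)

```text
time: 14.75
ee_pos: [473.6, -257.4, 49.3]
tcp_rot: [[0.161, 0.987, 0.0], [0.987, -0.161, -0.0], [-0.0, 0.0, -1.0]]
contact_force: [-0.3, 0.1, -0.4]
finger_gap: 59.9
grip_force: 0.0
```

```bash
python3 -c "
from h import *
tilt2('side','d14')"
```

```text
side tilt 0.4 z at -x edge 15.7 z at +x edge 16.5 867
x -89.9 25.6 14.8 [ 473.57127889 -257.35487779   49.23946943] [0.33110073 0.74292451 0.10227584] 60.12611852909342
```

Released with no load. I retreat straight up and check.

move_arm(increments=[{"offset":[0,0,-8],"turn":0},{"offset":[0,0,-20],"turn":0},{"offset":[0,0,-35],"turn":0},{"offset":[0,0,-40],"turn":0},{"offset":[0,0,-40],"turn":0}])

```text
time: 15.22
ee_pos: [472.7, -256.8, 193.5]
tcp_rot: [[0.161, 0.987, -0.001], [0.987, -0.161, 0.001], [0.001, -0.002, -1.0]]
contact_force: [0.8, -0.5, -0.3]
finger_gap: 59.9
grip_force: 0.0
```

move_arm(increments=[{"offset":[0,0,-40],"turn":0},{"offset":[0,0,-35],"turn":0},{"offset":[0,0,-20],"turn":0},{"offset":[0,0,0],"turn":0},{"offset":[0,0,0],"turn":0}])

```text
time: 15.63
ee_pos: [474.1, -257.7, 289.3]
tcp_rot: [[0.161, 0.987, 0.004], [0.987, -0.161, -0.002], [-0.002, 0.004, -1.0]]
contact_force: [-0.0, -0.5, -0.7]
finger_gap: 60.0
grip_force: 0.0
```

Run:
```python
from h import *
snap('scene','s15'); im,d=snap('side','d15')
for n,f in(('side','d15'),('scene','s15')):
    P=cloud(n,np.load(f'pics/{f}.npy')); q=P[...,:2]-[435,-250]
    m=(np.hypot(q[...,0],q[...,1])<140)&(abs(P[...,2]-16)<5); r=cv2.minAreaRect(P[m][:,:2].astype(np.float32)); print(n,r,P[m][:,2].mean(),m.sum())
a=cv2.imread('pics/s15.png')[150:390,140:460]; b=cv2.imread('pics/d15.png')[150:410,160:500]
cv2.imwrite('pics/m15.png',np.hstack([cv2.resize(a,(400,300)),cv2.resize(b,(392,300))]))
```

```text
side ((429.59515380859375, -253.50665283203125), (161.44850158691406, 142.88563537597656), 80.05905151367188) 16.000482149513548 2549
scene ((441.0430603027344, -227.91748046875), (216.99591064453125, 144.94252014160156), 81.05791473388672) 15.531353049409685 1612
```

View pics/m15.png

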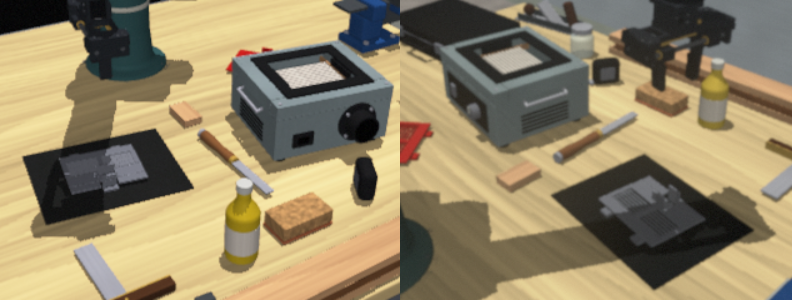

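The final pictures show the cover flat and louvres up in the middle of the mat, at (103,170) left and (655,210) right. The other things are where they were.

```bash
python3 -c "
from workcell import ctrl
print(ctrl.sign_off())"
```

```text
the job is handed in; nothing more can be done
None
```

The cover's tab was pressed, the cover swung up about 24° on its lugs, drawn out and set down level, louvred face up, within about 6 mm of the middle of the mat; the job was handed in at about 16 s of the 45 s allowed.

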